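Load-test two dry cells

ROBOT

A 6-joint arm with a two-finger parallel gripper is mounted at the origin on the work surface. World frame = base frame: x ahead of the robot, y to its left, z up, the work surface at z = 0. Lengths are in mm, angles in rad, forces in N, time in s.
With the tool pointing down it reaches from about 350 to 875 mm from the base axis. Payload 4.2 kg.
Tool frame: the origin (TCP) lies at the very end of the fingers, on their centre line; the grasp point (between the pads) lies 19 mm behind it; z points along the fingers, y is the line along which they close (so a half turn about z gives the same grasp; the last joint's range is limited). The gripper opens to 85 mm and grips with 20 to 120 N. Pads are 22 mm wide; open, the fingers measure 114 mm over their backs; the gripper's body (76 mm by 85 mm) begins 54 mm behind the grasp point. The pads swing forward as they close: fully open they stand 13 mm farther back than shut.
Start: joints at [1.398, 0.385, 0.008, 0, -1.194, -0.259], TCP at [261.533, 567.626, 198.512] pointing down, gripper open.
Joint ranges: [-3.14, 3.14], [-1.21, 2.06], [-1.07, 1.41], [-3.16, 2.05], [-2.99, -0.16], [-3.1, 3.1]. Speed limits (rad/s): [2.79, 2.79, 3.14, 3.14, 3.14, 3.14].

INTERFACE

Orientations are given as a unit quaternion [x, y, z, w].
In Python, from bench import arm gives the robot as it stands. The module is installed in compiled form; this text tells all that it offers.
- The arm moves only by the tool drive_tool, never from a script. Its argument "targets" is a list of rows, each a list of 5 numbers: the closure, from -1 (fully open) to 1 (shut), then the shift along the tool's x, y, z in mm, then the turn about the tool's z in degrees. In form: [[grip, tx, ty, tz, roll], ...]. A call has 1 to 12 rows; each row is the pose to reach, as a shift and turn from the pose commanded when the call began, along the tool's axes at that moment; what a row does not reach only later rows make up. A row lasts 1/10 s, in which the tool goes at most 50 mm and 8.59 degrees, less where a joint would pass 70% of its speed; a pose out of reach is approached as far as the arm can. A call with a gripper value outside its range is refused whole. The fingers move at their own pace and stop on an object; the grip force is fixed at half the most. Time passes only in rows, so rows that repeat a pose let the fingers close. It gives the time, the measured TCP pose, the force, the opening and the grip force at its end, in the units of the state.
- arm.read_state(): the state, without advancing time (a new reading comes with each control period).
- arm.get_image(name): name is "side" or "top" or "wrist"; returns the picture (384x512x3 uint8, blue, green, red); there is no depth.
- arm.camera_params(name): a dict with "fov_y" (degrees; the focal length in pixels is half the picture's height over the tangent of half this angle, whatever the lens; pixels are square), "cx", "cy" (the principal point, pixels), "rvec" (rotation vector, rad) and "tvec" (3), from world to camera coordinates, as OpenCV has them; the wrist camera has in their place "tool_from_camera" (4x4, takes a point from camera to tool coordinates, whose origin is the TCP and whose axes are the flange's). Camera axes: x right, y down, z forward; pixel columns grow to the right and rows downward; lengths in mm; the calibration is good to about 2 mm. A picture is of the moment at which its call begins: read the wrist's pose just before it. camera_params takes no time and is no camera call.
- arm.job_done(): hands the job in; it is judged then, once.
The state is a dict: "clock": time; "joints": joint angles; "joint_vel": joint speeds; "joint_efforts": joint torques, N m; "position": TCP position; "ee_rot": TCP orientation; "contact_force": force on the tool from outside, world axes, zero at the start; "wrist_torque": the same for the moment, N m; "gripper_width": finger opening in mm; "grasp_force": force on a finger pad.
Only numpy, scipy, OpenCV 4.12 (cv2) and the standard library are available. Lean on these libraries where they do the work, as an engineer would, in place of code of your own. Each camera call takes 0.05 s, during which the arm holds its last target. There are 200 camera calls.

TASK

Check the two spare cells in the tester on the ledge: stand the large cell in its wide bore and the small cell in its narrow bore, nub up and fully home, and let go of both. Then take the tester's spring-return dial by its bar and turn it clockwise past the first two clicks to the third, the load-test mark, and finish while still holding it there. Leave the jar, ramekin, lint roller and spoon where they are.

Things in the scene. Friction and masses are not known exactly. Their poses are not given: they have to be found in the camera images.
- tester: Cell tester fixed to the ledge: a white plastic block 110 mm (own x) by 260 mm (own y) by 40 mm high, turned by up to 0.35 rad. Origin: centre of its underside, z up. On its top, all at x = 0: the dial's axis at y = -80 mm, the narrow bore at y = +20 mm, the wide bore at y = +90 mm; a flat meter strip lies beside the bores on the -x side.
- bore_large (a point): Centre of the mouth of the wide bore, in the block's top face, 40 mm above the ledge: a round blind hole 38 mm across, 20 mm deep, with a 2 mm chamfer; axes as the tester's.
- bore_small (a point): Centre of the mouth of the narrow bore, in the block's top face, 40 mm above the ledge: a round blind hole 31 mm across, 20 mm deep, with a 2 mm chamfer; axes as the tester's.
- cell_large: Large dry cell, a metal cylinder 33 mm in diameter and 61 mm tall including a 9 mm wide, 2 mm high nub on top; about 135 g. Starts standing upright on the ledge, nub up. Origin: centre of its underside, z along its axis towards the nub. Seated, it stands 41 mm out of the block.
- cell_small: Small dry cell, same shape, 26 mm in diameter and 50 mm tall including the 9 mm wide, 2 mm high nub; about 65 g. Starts standing upright on the ledge, nub up. Origin: centre of its underside, z along its axis towards the nub. Seated, it stands 30 mm out of the block.
- dial (a joint): Angle of the dial about the vertical axis, rad: 0 at rest, growing clockwise seen from above, stop at 1.45. Clicks (detents) at 0.40, 0.80 and 1.20, each with a raised black mark on the block (a fourth mark shows the rest position; the third click has the longest). A spring always drives it back to 0 when let go, detents included; turning takes 0.03 to 0.20 N m.
- dial_grip (a point): Point on the dial's axis, 68 mm above the ledge, 8 mm below the top of the dial's grip bar: where to pinch the bar across its width from above. The bar is black plastic, 44 mm long (own x), 14 mm wide (own y), 30 mm high, on a black disc 62 mm across and 6 mm thick (its top 46 mm above the ledge). z up; turns with the dial.
- dial_pointer (a point): Middle of the top edge of the bar's pointing end, 22 mm from the dial's axis, 76 mm above the ledge; a white line on the bar's top marks this half. At rest the bar lies along the tester's x and points to its -x; turning clockwise swings this end towards the tester's +y. Axes as dial_grip.
- jar: Glass jar with a steel twist cap, 72 mm across, 100 mm tall, beyond the tester; leave alone. Origin: centre of its underside.
- ramekin: White ceramic ramekin, 84 mm across, 45 mm tall, beyond the work area; leave alone. Origin: centre of its underside.
- lint_roller: Lint roller lying down, 220 mm long, blue handle 24 mm thick (own -x side), paper roll 48 mm thick (own +x side), beyond the left end of the tester; leave alone. Origin: on the ledge under the joint of handle and roll.
- spoon: Steel measuring spoon, 130 mm long, lying on the ledge between robot and tester; leave alone. Origin: under its middle, x along its length.
Mind the look-alikes: they are no part of the job. Leave any blue or orange look-alike of the cell_small alone.

How it is judged:
By the outcome, as a careful person would: the job done as asked, in the order asked, and still so for the second after the job is handed in, while the arm keeps its last pose, push and grip.
It also fails if it takes over 69 s, if anything falls off the work surface, if the arm or the gripper's body presses on something with over 40 N, if the wrist force passes 120 N, or if a joint passes its speed limit or range.

## Working session

There is one attempt and no reset: what is moved stays moved. The work goes in short steps, Python scripts to look and compute and a tool call to move; the robot and the scene stay as the last step left them, time stands still between calls to the robot, and variables do not carry over. Pictures are saved under pics/ and viewed, at most 10 in all, crops included, and the job is handed in when it is done.

Besides the shell and the picture viewer there is one more tool, called after ">>>" by a JSON object that holds its "op" and its "data". drive_tool: Moves the arm, as the interface text tells. Its arguments: {"type":"object","properties":{"targets":{"type":"array","items":{"type":"array","items":{"type":"number"}}}},"required":["targets"]}

```bash
mkdir -p pics
cat > h.py <<'E'
import numpy as np, cv2
from scipy.spatial.transform import Rotation as R
from bench import arm
def grab(name,fn=None):
    s=arm.read_state(); im=arm.get_image(name)
    if fn: cv2.imwrite('pics/'+fn,im)
    return s,im
def cam(name,s=None):
    p=arm.camera_params(name); f=192/np.tan(np.radians(p['fov_y'])/2)
    if name=='wrist':
        T=np.array(p['tool_from_camera']); r=R.from_quat(s['ee_rot']).as_matrix()
        Rc=r@T[:3,:3]; C=r@T[:3,3]+np.array(s['position'])
    else:
        Rw=R.from_rotvec(np.ravel(p['rvec'])).as_matrix(); Rc=Rw.T; C=-Rw.T@np.ravel(p['tvec'])
    return f,p['cx'],p['cy'],Rc,C
def px2w(c,u,v,z):
    f,cx,cy,Rc,C=c; d=Rc@np.array([(u-cx)/f,(v-cy)/f,1]); return C+d*(z-C[2])/d[2]
def w2px(c,P):
    f,cx,cy,Rc,C=c; q=Rc.T@(np.array(P)-C); return np.array([cx+f*q[0]/q[2],cy+f*q[1]/q[2]])
E
python3 - <<'E'
from h import *
s,a=grab('top','top1.png'); s2,b=grab('side','side1.png'); _,w=grab('wrist','w1.png')
for n in('top','side','wrist'): print(n,arm.camera_params(n).keys(),cam(n,s)[0],cam(n,s)[4].round())
print(s)
cv2.imwrite('pics/all.png',np.hstack([cv2.resize(a,(800,600))]))
E
```

```text
top dict_keys(['fov_y', 'cx', 'cy', 'rvec', 'tvec']) 424.56133146767877 [ 400.   61. 1054.]
side dict_keys(['fov_y', 'cx', 'cy', 'rvec', 'tvec']) 450.2261617275052 [ 481. -983.  665.]
wrist dict_keys(['fov_y', 'cx', 'cy', 'tool_from_camera']) 317.5754414654712 [335. 535. 373.]
{'clock': 0.0, 'joints': array([ 1.39758391e+00,  3.85575303e-01,  6.62935648e-03, -4.78206737e-04,
       -1.19397190e+00, -2.58606640e-01]), 'joint_vel': array([-0.00041021, -0.00022805, -0.00032207, -0.00020586, -0.00039189,
       -0.00036751]), 'joint_efforts': array([ 4.20751621e-05, -3.92288160e+01,  1.88397771e+01,  4.18619111e+00,
       -4.60400741e-03, -8.42359015e-06]), 'position': array([261.29309787, 567.05256801, 197.41479301]), 'ee_rot': array([ 9.76762468e-01, -2.14321970e-01, -1.76753765e-04,  1.06927836e-03]), 'contact_force': array([-0.11159485, -0.7882875 , -0.43479569]), 'wrist_torque': array([-0.0042472 , -0.00059408, -0.00223943]), 'grasp_force': 0.0, 'gripper_width': 85.00011306622365}
```

View pics/all.png

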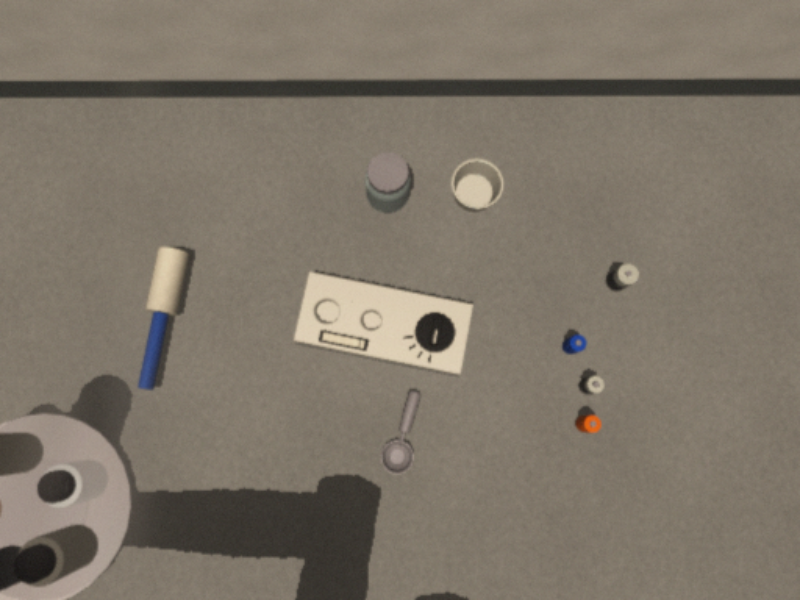

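View pics/side1.png

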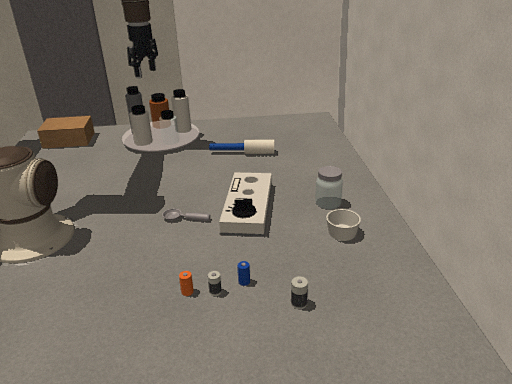

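Top view (800×600): the tester is at (384,323), with the wide bore at (328,311), the narrow bore at (372,319) and the dial at (435,332). The large cell is at (626,275). Small-cell candidates are blue (577,343), white/silver (595,384) and orange (592,424). The plain white/black one matches the large cell's livery, and blue and orange are excluded by name. I'll measure and check a crop.

Run:
```python
from h import *
im=cv2.imread('pics/top1.png'); sd=cv2.imread('pics/side1.png'); c=cam('top'); k=1/1.5625
hsv=cv2.cvtColor(im,cv2.COLOR_BGR2HSV); g=cv2.cvtColor(im,cv2.COLOR_BGR2GRAY)
# tester
m=((g>165)*255).astype('uint8'); 
cs,_=cv2.findContours(m,cv2.RETR_EXTERNAL,cv2.CHAIN_APPROX_NONE)
for q in cs:
    if cv2.contourArea(q)>3000:
        r=cv2.minAreaRect(q); B=cv2.boxPoints(r); W=np.array([px2w(c,*p,40) for p in B]); print('tester rect',W.round(1).tolist(),W.mean(0).round(1),[np.linalg.norm(W[i]-W[i-1]).round(1) for i in range(4)])
# dial
md=np.zeros_like(g); cv2.circle(md,(278,212),20,255,-1); dk=((g<70)&(md>0)).astype('uint8')*255
q=max(cv2.findContours(dk,cv2.RETR_EXTERNAL,cv2.CHAIN_APPROX_NONE)[0],key=cv2.contourArea)
(x,y),r=cv2.minEnclosingCircle(q); print('dial',px2w(c,x,y,46).round(1),r)
print('bores approx',px2w(c,328*k,311*k,40).round(1),px2w(c,372*k,319*k,40).round(1))
print('large',px2w(c,626*k,274*k,60).round(1),'small',px2w(c,595*k,384*k,50).round(1))
A=cv2.resize(im[160:290,340:420],None,fx=4.5,fy=4.5,interpolation=cv2.INTER_CUBIC)
Bq=cv2.resize(sd[250:320,165:325],(800-A.shape[1],192),interpolation=cv2.INTER_CUBIC)
o=np.zeros((A.shape[0],800,3),'uint8'); o[:,:A.shape[1]]=A; o[:192,A.shape[1]:]=Bq
t=cv2.resize(im[170:245,180:305],(440,264),interpolation=cv2.INTER_CUBIC); o[200:464,360:800]=t
cv2.imwrite('pics/crop1.png',o)
```

```text
tester rect [[523.8, 198.5, 40.0], [631.8, 178.5, 40.0], [576.4, -80.4, 40.0], [470.0, -55.8, 40.0]] [550.5  60.2  40. ] [np.float64(259.9), np.float64(109.8), np.float64(264.7), np.float64(109.2)]
dial [534.3 -18.4  46. ] 12.113590240478516
bores approx [568.3 145.1  40. ] [555.2  77.1  40. ]
large [ 619.1 -315.    60. ] small [ 451.5 -259.6   50. ]
```

View pics/crop1.png

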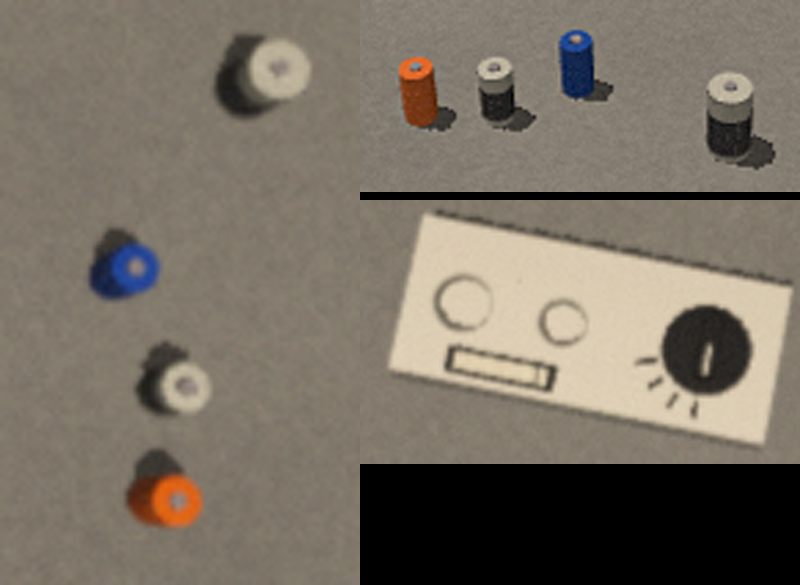

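The crop confirms it: the white-topped, black-bodied cell at (595,384) matches the large cell's livery, so it is the small one. Blue and orange are the look-alikes. Now I'll approach the large cell.

```bash
cat >> h.py <<'E'
def go(P,psi,s=None):
    s=s or arm.read_state(); r=R.from_quat(s['ee_rot']).as_matrix()
    d=r.T@(np.array(P,float)-s['position']); cur=np.arctan2(r[1,0],r[0,0])
    a=np.degrees(cur-psi); a=(a+180)%360-180
    print('shift',d.round(1),'roll',round(a,1),'| pos',np.round(s['position'],1),'psi',round(cur,3),'F',np.round(s['contact_force'],1),'w',round(s['gripper_width'],1),'gf',round(s['grasp_force'],1),'t',s['clock'],'tilt',r[:2,2].round(4))
E
python3 - <<'E'
from h import *
go([619,-315,150],-1.78); print(np.array(arm.camera_params('wrist')['tool_from_camera']).round(3))
E
```

```text
shift [694.1 651.4  48.8] roll 77.2 | pos [261.4 567.2 197.7] psi -0.432 F [-0.6 -0.2 -0.7] w 85.4 gf 0.0 t 0.15 tilt [-0.0006 -0.0015]
[[-1.00000e-03 -9.49000e-01 -3.14000e-01  8.00770e+01]
 [ 1.00000e+00 -1.00000e-03 -1.00000e-03 -1.15800e+00]
 [ 1.00000e-03 -3.14000e-01  9.49000e-01 -1.75188e+02]
 [ 0.00000e+00  0.00000e+00  0.00000e+00  1.00000e+00]]
```

>>> {"op": "drive_tool", "data": {"targets": [[-0.4,694,651,48,77],[-0.4,694,651,48,77],[-0.4,694,651,48,77],[-0.4,694,651,48,77],[-0.4,694,651,48,77],[-0.4,694,651,48,77],[-0.4,694,651,48,77],[-0.4,694,651,48,77],[-0.4,694,651,48,77],[-0.4,694,651,48,77],[-0.4,694,651,48,77],[-0.4,694,651,48,77]]}}

```text
clock: 1.35
position: [487.2, 10.4, 168.3]
ee_rot: [-0.631, 0.776, -0.0, 0.0]
contact_force: [0.6, 0.3, 0.1]
gripper_width: 60.1
grasp_force: 0.0
```

Run:
```python
from h import *
go([619,-315,150],-1.78)
```

```text
shift [ 291.8 -195.2   18.3] roll 0.3 | pos [487.2  10.4 168.3] psi -1.775 F [0.6 0.3 0.1] w 60.1 gf 0.0 t 1.35 tilt [0.0004 0.0002]
```

>>> {"op": "drive_tool", "data": {"targets": [[-0.4,292,-195,18,0],[-0.4,292,-195,18,0],[-0.4,292,-195,18,0],[-0.4,292,-195,18,0],[-0.4,292,-195,18,0],[-0.4,292,-195,18,0],[-0.4,292,-195,18,0],[-0.4,292,-195,18,0],[-0.4,292,-195,18,0],[-0.4,292,-195,18,0]]}}

```text
clock: 2.35
position: [618.0, -312.5, 150.0]
ee_rot: [-0.631, 0.776, 0.0, -0.0]
contact_force: [0.2, -1.0, -0.4]
gripper_width: 60.0
grasp_force: 0.0
```

Run:
```python
from h import *
s,im=grab('wrist','w2.png'); go([619,-315,150],-1.78,s); c=cam('wrist',s)
print('expected px',w2px(c,[619,-315,60]).round())
print('joints',s['joints'].round(2))
```

```text
shift [ 2.2 -1.5 -0. ] roll 0.3 | pos [ 618.  -312.5  150. ] psi -1.775 F [ 0.2 -1.  -0.4] w 60.0 gf 0.0 t 2.35 tilt [-0.0008  0.0005]
expected px [249. 182.]
joints [-0.24  0.53  0.13 -0.   -1.17  0.03]
```

View pics/w2.png

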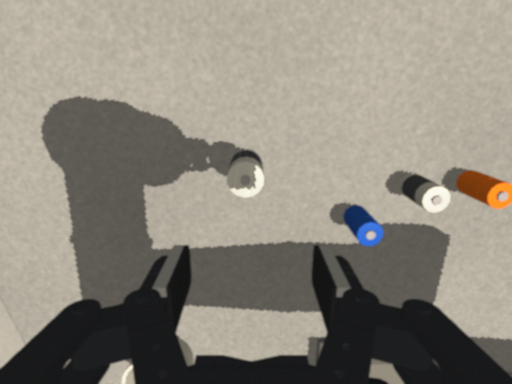

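Wrist view: the large cell's nub is at (245,181), against (249,182) expected. The small cell's nub is at (436,200), with blue at (371,235) and orange at (504,196).

Run:
```python
from h import *
s=arm.read_state(); c=cam('wrist',s)
L=px2w(c,245,181,61); print(L,px2w(c,436,200,50),px2w(c,371,235,50),px2w(c,504,196,50))
# side view cross-check
cs=cam('side'); print('side px pred', w2px(cs,L), w2px(cs,px2w(c,436,200,50)))
go([L[0],L[1],22],-1.78)
```

```text
[ 622.53678829 -316.03788536   61.        ] [ 454.90540963 -259.38485797   50.        ] [ 516.64393401 -235.9582871    50.        ] [ 393.68723102 -250.63990817   50.        ]
side px pred [299.21659151 280.13473281] [213.85636146 273.41226296]
shift [  3.   -5.1 128.5] roll 0.3 | pos [ 618.2 -312.1  150.5] psi -1.775 F [ 0.2  0.7 -0.2] w 60.1 gf 0.0 t 2.4 tilt [-0.0001  0.0002]
```

>>> {"op": "drive_tool", "data": {"targets": [[-0.4,2.5,-4,40,0],[-0.4,2.5,-4,80,0],[-0.4,2.5,-4,110,0],[-0.4,2.5,-4,128,0],[-0.4,2.5,-4,128,0],[-0.2,2.5,-4,128,0],[0.2,2.5,-4,128,0],[1,2.5,-4,128,0],[1,2.5,-4,128,0],[1,2.5,-4,128,0],[1,2.5,-4,128,0],[1,2.5,-4,128,0]]}}

```text
clock: 3.6
position: [626.4, -319.0, 31.6]
ee_rot: [-0.632, 0.775, -0.006, 0.002]
contact_force: [-3.4, 1.0, 20.4]
gripper_width: 0.1
grasp_force: 10.1
```

Run:
```python
from h import *
go([568,146,150],-1.78)
```

```text
shift [-443.3  149.  -122.3] roll 0.4 | pos [ 626.4 -319.    31.6] psi -1.773 F [-3.4  1.  20.4] w 0.1 gf 10.1 t 3.6 tilt [ 0.012  -0.0069]
```

Run:
```python
from h import *
s,w=grab('wrist'); s,d=grab('side')
o=np.hstack([cv2.resize(w,(400,300)),cv2.resize(d[200:340,200:390],(400,300),interpolation=cv2.INTER_CUBIC)])
cv2.imwrite('pics/c3.png',o); go([626,-319,150],-1.78); cv2.imwrite('pics/d3.png',d);cv2.imwrite('pics/w3.png',w)
```

```text
shift [   0.6   -1.2 -118.4] roll 0.4 | pos [ 626.3 -319.    31.6] psi -1.773 F [-4.   0.9 19.9] w -0.1 gf 10.1 t 3.7 tilt [ 0.0119 -0.0069]
```

View pics/c3.png

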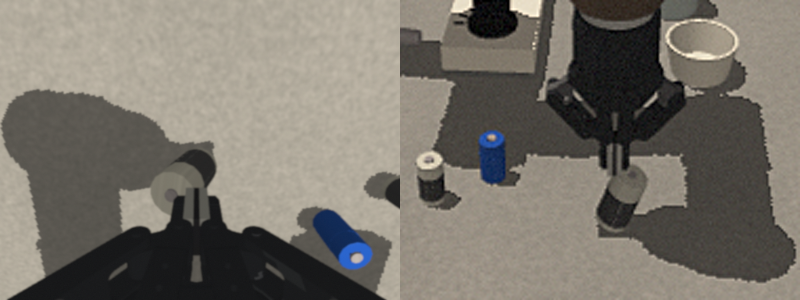

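Run:
```python
from h import *
s=arm.read_state(); cs=cam('side'); cw=cam('wrist',s); r=R.from_quat(s['ee_rot']).as_matrix()
P=s['position']
for z in (0,-10,-19,-30,-40): print(z,'wrist',w2px(cw,P+r@[0,0,z]).round(),'front',w2px(cw,P+r@[11,0,z]).round(),'side',w2px(cs,P+r@[0,0,z]).round())
P0=np.array([261.5,567.6,198.5])
for z in (0,20,40): print(z,'start side',w2px(cs,P0+[0,0,z]).round())
a=cv2.imread('pics/side1.png')[40:90,120:165]; 
w=cv2.imread('pics/w3.png')[180:384,150:350]; d=cv2.imread('pics/d3.png')[250:320,270:340]
o=np.hstack([cv2.resize(x,(266,300),interpolation=cv2.INTER_CUBIC) for x in (a,w,d)])
cv2.imwrite('pics/c4.png',o)
```

```text
0 wrist [251. 227.] front [251. 210.] side [301. 292.]
-10 wrist [251. 234.] front [251. 216.] side [301. 288.]
-19 wrist [251. 241.] front [251. 223.] side [301. 285.]
-30 wrist [251. 251.] front [251. 232.] side [301. 281.]
-40 wrist [251. 261.] front [251. 241.] side [301. 277.]
0 start side [148.  87.]
20 start side [147.  81.]
40 start side [146.  76.]
```

View pics/c4.png

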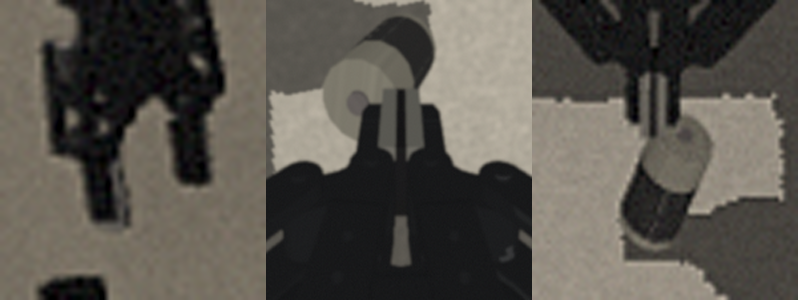

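Findings: the shut fingertips show at wrist row ~240 and side row ~281, so the real tips end about 30–38 mm behind the stated TCP. They closed above the cell and tipped it, and it is still leaning less than its topple angle. I'll lift gently so it rocks back, then calibrate the tip length by touch.

>>> {"op": "drive_tool", "data": {"targets": [[1,0,0,-3,0],[1,0,0,-6,0],[1,0,0,-8,0],[1,0,0,-10,0],[1,0,0,-12,0],[1,0,0,-14,0],[1,0,0,-16,0],[1,0,0,-18,0],[1,0,0,-20,0],[1,0,0,-24,0],[1,0,0,-30,0],[1,0,0,-40,0]]}}

```text
clock: 4.9
position: [621.4, -316.3, 62.4]
ee_rot: [-0.631, 0.776, 0.001, -0.0]
contact_force: [0.3, 0.6, -0.5]
gripper_width: -0.1
grasp_force: 0.0
```

Run:
```python
from h import *
s,w=grab('wrist'); s,d=grab('side'); go([626,-319,150],-1.78)
cv2.imwrite('pics/w5.png',w);cv2.imwrite('pics/d5.png',d)
o=np.hstack([cv2.resize(w,(400,300)),cv2.resize(d[200:340,200:390],(400,300),interpolation=cv2.INTER_CUBIC)])
cv2.imwrite('pics/c5.png',o)
```

```text
shift [  1.4  -3.5 -85.2] roll 0.3 | pos [ 623.2 -317.    64.8] psi -1.775 F [0.3 0.5 1. ] w -0.2 gf 0.0 t 5.0 tilt [ 0.0038 -0.0016]
```

View pics/c5.png

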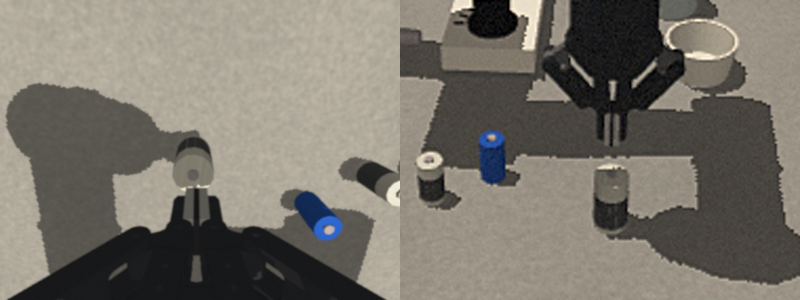

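The cell is upright again, with its nub at about wrist (247,224) and side (300,279). Comparing the tip and nub rows puts the shut fingertips about 30 mm behind the stated TCP. I'll rise, open and re-measure.

>>> {"op": "drive_tool", "data": {"targets": [[-0.4,0,0,-30,0],[-0.4,0,0,-60,0],[-0.4,0,0,-60,0],[-0.4,0,0,-60,0],[-0.4,0,0,-60,0]]}}

```text
clock: 5.5
position: [621.1, -316.1, 121.3]
ee_rot: [-0.631, 0.776, 0.001, -0.0]
contact_force: [-0.9, -0.3, -0.2]
gripper_width: 59.8
grasp_force: 0.0
```

Run:
```python
from h import *
s,w=grab('wrist','w6.png'); c=cam('wrist',s); u,v=w2px(c,[622,-317,61]); print(u,v)
x0,y0=int(u)-50,int(v)-60; o=w[y0:y0+110,x0:x0+100]
cv2.imwrite('pics/c6.png',cv2.resize(o,None,fx=5,fy=5,interpolation=cv2.INTER_CUBIC)); print(x0,y0); go([622,-317,-6],-1.78,s)
```

```text
249.365056371833 194.0734780747018
199 134
shift [  0.8  -1.3 127.3] roll 0.2 | pos [ 621.1 -316.1  121.3] psi -1.776 F [-0.9 -0.3 -0.2] w 59.8 gf 0.0 t 5.5 tilt [-0.0016  0.001 ]
```

View pics/c6.png

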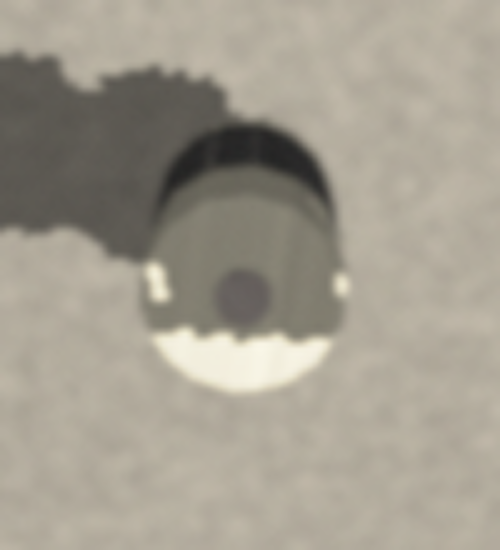

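Nub at (247.6,193.4), so the cell is within about 1 mm of (623,-317), upright. Grasping lower this time.

>>> {"op": "drive_tool", "data": {"targets": [[-0.4,1,-2,45,0],[-0.4,1,-2,85,0],[-0.4,1,-2,115,0],[-0.4,1,-2,127,0],[-0.4,1,-2,127,0],[-0.4,1,-2,127,0],[-0.1,1,-2,127,0],[0.1,1,-2,127,0],[1,1,-2,127,0],[1,1,-2,127,0],[1,1,-2,127,0],[1,1,-2,127,0]]}}

```text
clock: 6.75
position: [624.5, -318.2, -2.7]
ee_rot: [-0.631, 0.776, -0.001, 0.001]
contact_force: [-1.2, 0.6, 5.4]
gripper_width: 31.5
grasp_force: 59.8
```

Run:
```python
from h import *
go([568,146,90],-1.78)
```

```text
shift [-443.   149.3  -93.4] roll 0.3 | pos [ 624.5 -318.2   -2.7] psi -1.775 F [-1.2  0.6  5.4] w 31.5 gf 59.8 t 6.75 tilt [ 0.0025 -0.0012]
```

>>> {"op": "drive_tool", "data": {"targets": [[1,0,0,-20,0],[1,0,0,-60,0],[1,0,0,-103,0],[1,-440,149,-103,0],[1,-440,149,-103,0],[1,-440,149,-103,0],[1,-440,149,-103,0],[1,-440,149,-103,0],[1,-440,149,-103,0],[1,-440,149,-103,0],[1,-440,149,-103,0],[1,-440,149,-103,0]]}}

```text
clock: 7.95
position: [567.9, 130.7, 98.1]
ee_rot: [-0.631, 0.776, 0.0, -0.0]
contact_force: [1.8, 0.7, -1.6]
gripper_width: 31.3
grasp_force: 59.8
```

Run:
```python
from h import *
go([568,146,100],-1.78)
```

```text
shift [-15.    3.   -1.9] roll 0.2 | pos [567.9 130.7  98.1] psi -1.776 F [ 1.8  0.7 -1.6] w 31.3 gf 59.8 t 7.95 tilt [-0.0006  0.0001]
```

>>> {"op": "drive_tool", "data": {"targets": [[1,0,0,0,0],[1,0,0,0,0]]}}

```text
clock: 8.15
position: [568.2, 130.1, 97.9]
ee_rot: [-0.632, 0.775, 0.0, -0.0]
contact_force: [-0.2, -0.4, -1.0]
gripper_width: 31.2
grasp_force: 59.8
```

```bash
cat > ell.py <<'E'
from h import *
def ells(im,c,zs=40,lo=9,hi=40,xy=None):
    g=cv2.cvtColor(im,cv2.COLOR_BGR2GRAY); out=[]
    for bs in (11,21,31):
        for C in (4,10):
            t=cv2.adaptiveThreshold(cv2.GaussianBlur(g,(3,3),0),255,cv2.ADAPTIVE_THRESH_MEAN_C,cv2.THRESH_BINARY_INV,bs,C)
            for q in cv2.findContours(t,cv2.RETR_LIST,cv2.CHAIN_APPROX_NONE)[0]:
                if len(q)<25: continue
                (x,y),(a,b),_=cv2.fitEllipse(q)
                if min(a,b)<1 or max(a,b)/min(a,b)>1.3: continue
                P=px2w(c,x,y,zs); Q=px2w(c,x+max(a,b)/2,y,zs); r=np.linalg.norm(Q-P)
                if lo<r<hi and 450<P[0]<650 and -90<P[1]<210: out.append((bs,C,P[:2].round(1).tolist(),round(r,1),round(max(a,b)/min(a,b),2),(round(x),round(y))))
    return out
E
python3 - <<'E'
from ell import *
s,w=grab('wrist','w7.png'); c=cam('wrist',s); go([568,146,100],-1.78,s)
print('W');[print(*e) for e in ells(w,c)]
print('T');[print(*e) for e in ells(cv2.imread('pics/top1.png'),cam('top'))]
E
```

```text
shift [-15.5   3.4  -2.1] roll 0.4 | pos [568.2 130.1  97.9] psi -1.773 F [-0.2 -0.4 -1. ] w 31.2 gf 59.8 t 8.15 tilt [-0.001  -0.0002]
W
11 4 [558.5, 77.0] 13.7 1.14 (249, 125)
11 4 [556.7, 78.5] 16.5 1.04 (252, 127)
11 10 [557.1, 78.3] 15.4 1.04 (251, 126)
11 10 [537.6, -8.5] 25.1 1.16 (254, -16)
21 4 [582.7, 200.1] 26.5 1.14 (251, 276)
21 4 [602.2, 139.3] 15.9 1.16 (211, 215)
21 4 [558.4, 77.0] 13.4 1.13 (249, 125)
21 4 [556.7, 78.8] 16.8 1.03 (252, 127)
21 10 [601.7, 140.1] 14.9 1.23 (212, 216)
21 10 [558.5, 76.8] 13.6 1.13 (249, 125)
21 10 [556.6, 78.8] 16.6 1.03 (252, 127)
31 4 [602.8, 136.9] 16.1 1.19 (209, 212)
31 4 [558.5, 76.9] 13.3 1.13 (249, 125)
31 4 [556.7, 78.8] 17.0 1.02 (252, 127)
31 10 [558.6, 76.7] 13.5 1.13 (249, 125)
31 10 [556.5, 79.0] 16.7 1.02 (252, 127)
T
11 4 [535.0, -19.0] 29.8 1.01 (278, 212)
11 4 [554.9, 79.2] 16.8 1.06 (237, 204)
11 4 [568.8, 145.7] 17.4 1.19 (210, 199)
11 4 [569.4, 147.9] 21.0 1.03 (209, 199)
11 10 [535.7, -16.8] 17.9 1.2 (277, 212)
11 10 [535.0, -19.0] 29.7 1.02 (278, 212)
11 10 [554.6, 79.1] 16.4 1.08 (237, 204)
11 10 [569.2, 147.1] 19.9 1.11 (209, 199)
21 4 [554.1, 77.2] 13.4 1.21 (238, 205)
21 4 [535.0, -19.0] 30.0 1.01 (278, 212)
21 4 [555.2, 79.5] 17.5 1.01 (237, 204)
21 4 [569.7, 147.5] 20.0 1.04 (209, 198)
21 10 [535.0, -18.9] 29.8 1.01 (278, 212)
21 10 [555.1, 79.6] 16.3 1.06 (237, 204)
21 10 [569.4, 147.9] 19.1 1.03 (209, 199)
31 4 [535.0, -18.5] 30.4 1.03 (278, 212)
31 4 [555.2, 79.3] 16.6 1.03 (237, 204)
31 4 [569.3, 148.0] 19.3 1.07 (209, 199)
31 10 [535.0, -18.4] 30.1 1.02 (278, 212)
31 10 [554.9, 79.5] 16.5 1.08 (237, 204)
31 10 [569.0, 147.4] 19.0 1.04 (209, 199)
```

Run:
```python
from h import *
go([570.8,146.8,55],-1.778)
w=cv2.imread('pics/w7.png'); s=arm.read_state(); c=cam('wrist',s); P=s['position']; print('exp nub',w2px(c,P+[0,0,64]))
u,v=w2px(c,P+[0,0,64]).astype(int)
g=cv2.cvtColor(w,cv2.COLOR_BGR2GRAY)[v-50:v+50:5,u-45:u+46:5]
print('\n'.join(' '.join('%3d'%x for x in r) for r in g),u-45,v-50)
```

```text
shift [-18.    1.2  42.9] roll 0.2 | pos [568.4 128.9  97.9] psi -1.775 F [-0.2 -0.4 -1.3] w 31.5 gf 59.8 t 8.2 tilt [-0.0011 -0.0003]
exp nub [251.05882142 291.39654897]
 96  92  71  80  51  88  93  92  90  91  91  91  94  88  48  38  69  93  93
 80  81  20  36  89  87  92  91  91  90  91  91  94  88  89  54  20  81  80
 81  78  16  81  89  90  93  91  90  92  90  91  94  89  89  85  18  78  81
 80  64  26  88  90  90 109 113 114 113 113 113 107  92  89  87  23  62  82
 81  40  49  88  99 113 115 112 113 113 113 114 119 113  96  88  47  39  82
 81  22  69 104 113 113 114 112 113 112 114 114 118 110 113 102  68  20  82
 80  16  86 113 112 114 114 112 113 113 115 115 118 109 114 113  87  17  79
 69  19 111 114 111 115 114 111 113 112 115 115 116 110 115 112 107  17  67
 57  19 113 112 111 115 112 112  76  77  77 117 115 110 114 112 113  18  55
 71  20 114 113 111 116 112  91  89  87  88  92 112 112 113 111 113  21  64
 25  20 114 113 113 115 111  94  89  91  87  94 111 112 113 111 114  17  26
 20  19 102 112 113 115 112 110  88  88  90 112 110 113 112 112 114  19  22
 21  21  58 111 113 114 111 112 111 111 116 117 109 114 111 112  86  22  19
 18  23  65 101 114 113 112 112 111 114 117 115 111 114 112 130 126  21  19
 20  21  78  80  93 113 112 112 113 114 119 112 112 113 129 159 151  20  22
 19  21  83  82  79  81 101 111 113 114 119 110 106 159 154 155 155  19  20
 24  24  81  80  83  80  80  80  78  81  79 107 155 158 154 158 160  30  31
 62  61  85  79  80  80  80  81  81 101 145 156 158 157 160 157 158  68  62
129 154 151 105  80  86 143 159 154 154 155 155 153 156 163 158 157 159 135
134 157 161 160 156 157 155 154 159 163 162 155 157 155 159 152 158 154 137 206 241
```

>>> {"op": "drive_tool", "data": {"targets": [[1,-19,1,0,0],[1,-19,1,20,0],[1,-19,1,40,0],[1,-19,1,43,0],[1,-19,1,43,0],[1,-19,1,43,0]]}}

```text
clock: 8.8
position: [572.8, 147.5, 56.2]
ee_rot: [-0.631, 0.776, -0.0, 0.001]
contact_force: [-0.5, -0.1, -1.7]
gripper_width: 31.6
grasp_force: 59.8
```

Run:
```python
from h import *
go([571,147.6,17],-1.778)
```

```text
shift [ 0.3  1.9 39.2] roll 0.1 | pos [572.8 147.5  56.2] psi -1.776 F [-0.5 -0.1 -1.7] w 31.6 gf 59.8 t 8.8 tilt [0.0017 0.0005]
```

>>> {"op": "drive_tool", "data": {"targets": [[1,0,1.5,10,0],[1,0,1.5,16,0],[1,0,1.5,22,0],[1,0,1.5,26,0],[1,0,1.5,30,0],[1,0,1.5,30,0]]}}

```text
clock: 9.4
position: [570.0, 147.8, 24.5]
ee_rot: [-0.631, 0.776, 0.0, -0.001]
contact_force: [-0.6, -0.4, -1.4]
gripper_width: 31.2
grasp_force: 59.8
```

Run:
```python
from h import *
go([571,147.6,17],-1.778)
```

```text
shift [-0.  -1.   7.5] roll 0.1 | pos [570.  147.8  24.5] psi -1.776 F [-0.6 -0.4 -1.4] w 31.2 gf 59.8 t 9.4 tilt [-0.0012 -0.0006]
```

>>> {"op": "drive_tool", "data": {"targets": [[1,0,0,3,0],[1,0,0,6,0],[1,0,0,8,0],[1,0,0,10,0],[1,0,0,10,0]]}}

```text
clock: 9.9
position: [570.4, 148.0, 17.3]
ee_rot: [-0.631, 0.775, -0.0, 0.0]
contact_force: [-4.1, -0.3, 9.5]
gripper_width: 31.4
grasp_force: 60.9
```

>>> {"op": "drive_tool", "data": {"targets": [[0.0,0,0,-2,0],[-0.4,0,0,-2,0],[-0.4,0,0,-2,0],[-0.4,0,0,-2,0],[-0.4,0,0,-2,0],[-0.4,0,0,-30,0],[-0.4,0,0,-70,0],[-0.4,0,0,-110,0],[-0.4,0,0,-110,0]]}}

```text
clock: 10.8
position: [574.4, 149.5, 131.8]
ee_rot: [-0.632, 0.775, -0.002, 0.006]
contact_force: [1.0, 0.7, -0.4]
gripper_width: 59.7
grasp_force: 0.0
```

Run:
```python
from h import *
s,w=grab('wrist','w8.png'); grab('side','d8.png'); c=cam('wrist',s); n=w2px(c,[570.8,147.4,81]); print('exp seated nub',n)
u,v=n.astype(int); g=cv2.cvtColor(w,cv2.COLOR_BGR2GRAY)[v-30:v+31:4,u-36:u+37:4]
print('\n'.join(' '.join('%3d'%x for x in r) for r in g))
go([456,-260.5,120],-0.1,s)
```

```text
exp seated nub [255.78978696 195.05725855]
128 127 127 126 125 114  82  32  47  34  39  32  35 102 126 126 128 127 100
127 127 127 127 118 119  34  38  77  84  86  74  43  33 112 127 127 128  98
128 155 137 127 119  95  60  89  91  92  93  92  93  62  89 126 127 128  96
127 129 127 124 112  70  88 104 114 113 113 115 112  88  70 121 127 127  81
127 127 128 123 101  84 111 113 112 112 113 115 116 111  83 120 128 127  72
126 220 170 125 102 101 113 114 112 113 114 116 113 113 108 123 126 127 107
187 237 232 155 115 121 112 115 113 106 106 117 111 114 112 121 127 127 126
236 237 237 237 173 119 111 114 104  89  86 106 110 113 111 119 126 127 127
236 236 236 238 147 113 112 113 104  88  89 101 110 112 112 120 126 127 127
236 236 236 215 127 112 112 113 112 101 101 116 111 112 111 124 126 127 126
236 237 235 141 126 161 147 162 211 113 114 114 113 111 114 126 126 126 127
129 180 156 125 126 125 181 222 217 132 115 111 113 115 125 126 126 126 127
126 126 126 127 126 126 126 144 139 113 117 115 123 126 126 126 126 126 126
127 126 126 125 126 126 126 126 126 125 126 126 126 127 126 126 126 127 126
126 125 125 125 125 124 126 126 126 126 126 126 125 126 126 126 126 127 126
 81  80  81  82  80  81  81  81  82  81  78  78  81  81  79  79  79 110 155
shift [425.6  33.2   8.5] roll -95.9 | pos [574.4 149.5 131.8] psi -1.774 F [ 1.   0.7 -0.4] w 59.7 gf 0.0 t 10.8 tilt [0.0121 0.0046]
```

Large cell seated: its nub is at (257,195), and the prediction for fully home was (256,195). Now the small cell.

>>> {"op": "drive_tool", "data": {"targets": [[-0.4,425,33,10,-96],[-0.4,425,33,10,-96],[-0.4,425,33,10,-96],[-0.4,425,33,10,-96],[-0.4,425,33,10,-96],[-0.4,425,33,10,-96],[-0.4,425,33,10,-96],[-0.4,425,33,10,-96],[-0.4,425,33,10,-96],[-0.4,425,33,10,-96],[-0.4,425,33,10,-96],[-0.4,425,33,10,-96]]}}

```text
clock: 12.1
position: [450.0, -261.8, 113.4]
ee_rot: [0.999, -0.048, -0.002, -0.001]
contact_force: [0.3, -0.4, 0.3]
gripper_width: 59.5
grasp_force: 0.0
```

>>> {"op": "drive_tool", "data": {"targets": [[-0.4,0,0,0,0],[-0.4,0,0,0,0],[-0.4,0,0,0,0]]}}

```text
clock: 12.4
position: [451.3, -261.2, 114.7]
ee_rot: [0.999, -0.051, -0.001, -0.0]
contact_force: [-0.7, -0.7, -0.2]
gripper_width: 59.5
grasp_force: 0.0
```

Run:
```python
from h import *
s,w=grab('wrist','w9.png'); c=cam('wrist',s); go([456,-260.5,0],-0.1,s)
n=w2px(c,[456,-260.5,50]); print('exp nub',n, s['joints'].round(2))
u,v=n.astype(int); g=cv2.cvtColor(w,cv2.COLOR_BGR2GRAY)[v-44:v+45:4,u-44:u+45:4]
print('\n'.join(' '.join('%3d'%x for x in r) for r in g))
```

```text
shift [  4.8  -1.1 114.6] roll -0.1 | pos [ 451.3 -261.2  114.7] psi -0.102 F [-0.7 -0.7 -0.2] w 59.5 gf 0.0 t 12.4 tilt [-0.0013  0.0004]
exp nub [251.4988508  189.23137355] [-0.21  0.29 -0.36 -0.   -0.92  1.68]
171 168 174 170 167 171 172 171 168 163 171 177 159 178 170 169 172 175 172 172 172 170 169
174 176 175 171 172 171 172 176 175 173 161 106  90  95 152 174 176 180 175 169 169 167 178
172 179 178 173 171 168 175 174 180 143  89  89  89  90  94 169 173 171 175 171 172 172 172
173 175 171 171 174 174 174 170 178 107  92  88  88  88  89  93 168 175 177 177 176 183 172
169 175 172 174 174 176 171 173 163  88  90  91  88  89  88  91 167 176 173 175 172 170 168
168 174 174 176 171 178 170 175 166  82  48  42  53  86  86 102 171 176 178 175 175 173 172
167 172 175 178 170 175 169 180 100  37  38  39  38  37  81 118 171 175 174 174 176 168 175
170 176 180 176 175 175 173 166  48  72  94 100  95  63  48 163 173 167 172 170 172 176 176
168 173 178 173 170 177 173 165  80 162 234 250 229 138  72 169 175 172 178 178 175 181 176
164 170 166 171 174 176 170 164 199 251 251 251 251 250 180
[... 528 characters left out ...]
 179 239 246 236 168 168 167 167 172 168 172 173 172 166
168 167 166 171 171 165 171 169 168 167 127  90 102 137 168 166 168 167 171 172 175 170 168
164 168 171 169 168 170 167 171 167 100  87  85  86  87 131 170 172 175 170 171 166 168 164
165 163 171 168 170 171 170 169 163  87  88  85  88  85  87 161 168 169 166 166 165 166 167
170 167 167 168 169 172 170 174 107  88  86  86  85  87  92 170 171 167 169 168 174 171 168
165 168 171 172 168 170 172 168  98  73  74  73  75  89  96 170 168 167 168 168 162 163 164
170 164 166 169 166 170 175 145  72  73  72  74  72  74 135 165 166 166 170 168 165 163 169
169 168 168 173 169 165 165 144  71  73  73  73  72  71 161 164 173 170 165 162 167 168 168
```

Small cell's nub measured at (251,191), against (251.5,189) predicted: within about 1 mm, well clear of blue and orange in x.

>>> {"op": "drive_tool", "data": {"targets": [[-0.4,4,-1,40,0],[-0.4,4,-1,80,0],[-0.4,4,-1,108,0],[-0.4,4,-1,119,0],[-0.4,4,-1,119,0],[-0.4,4,-1,119,0],[0.1,4,-1,119,0],[0.3,4,-1,119,0],[1,4,-1,119,0],[1,4,-1,119,0],[1,4,-1,119,0],[1,4,-1,119,0]]}}

```text
clock: 13.65
position: [456.7, -261.2, -2.2]
ee_rot: [0.999, -0.05, 0.001, 0.0]
contact_force: [-1.4, 1.4, 7.3]
gripper_width: 24.2
grasp_force: 58.7
```

Run:
```python
from h import *
go([556.5,62,100],-1.78)
```

```text
shift [  67.4 -331.5 -102.3] roll 96.3 | pos [ 456.7 -261.2   -2.2] psi -0.1 F [-1.4  1.4  7.3] w 24.2 gf 58.7 t 13.65 tilt [ 0.0025 -0.0009]
```

>>> {"op": "drive_tool", "data": {"targets": [[1,0,0,-40,0],[1,0,0,-85,0],[1,66,-348,-102,96],[1,66,-348,-102,96],[1,66,-348,-102,96],[1,66,-348,-102,96],[1,66,-348,-102,96],[1,66,-348,-102,96],[1,66,-348,-102,96],[1,66,-348,-102,96],[1,66,-348,-102,96],[1,66,-348,-102,96]]}}

```text
clock: 14.85
position: [556.0, 80.3, 98.1]
ee_rot: [0.729, -0.684, -0.0, 0.0]
contact_force: [-0.1, -0.7, -0.9]
gripper_width: 23.8
grasp_force: 59.4
```

Run:
```python
from h import *
go([556.5,79,100],-1.78)
```

```text
shift [ 1.4 -0.4 -1.9] roll 15.6 | pos [556.   80.3  98.1] psi -1.508 F [-0.1 -0.7 -0.9] w 23.8 gf 59.4 t 14.85 tilt [-0.0004  0.0002]
```

>>> {"op": "drive_tool", "data": {"targets": [[1,1.5,0,0,8],[1,1.5,0,10,15.5],[1,1.5,0,20,15.5],[1,1.5,0,30,15.5],[1,1.5,0,30,15.5],[1,1.5,0,30,15.5]]}}

```text
clock: 15.45
position: [556.2, 77.1, 67.9]
ee_rot: [-0.632, 0.775, 0.0, -0.0]
contact_force: [0.3, 0.5, -0.6]
gripper_width: 23.9
grasp_force: 59.4
```

Run:
```python
from h import *
s,w=grab('wrist','w10.png'); c=cam('wrist',s); go([556.6,79,18],-1.78,s)
n=w2px(c,s['position']+np.array([0,0,52])); print('exp nub at tcp',n)
u,v=n.astype(int); g=cv2.cvtColor(w,cv2.COLOR_BGR2GRAY)[v-36:v+41:4,u-40:u+41:4]
print('\n'.join(' '.join('%3d'%x for x in r) for r in g))
```

```text
shift [-1.9 -0.1 49.9] roll 0.4 | pos [556.2  77.1  67.9] psi -1.773 F [ 0.3  0.5 -0.6] w 23.9 gf 59.4 t 15.45 tilt [-0.0007 -0.0005]
exp nub at tcp [250.97338561 275.07721736]
236 225 223 222 224 111  32  32  32  33  38  36  32  32  32  31  81 114 119 119 126
235  85  79  67  81  57  30  53  79  89  90  92  86  78  36  33  35  25  79  79 104
185  78  79  53  47  36  69  90  90  89  91  92  90  91  87  51  29  20  80  80  89
 68  79  80  39  15  72  89  89  89  89  91  92  90  91  88  88  47  18  74  79  79
 74  79  79  25  26  87  90  90  90  94 102  99  92  91  89  89  76  18  63  80  80
 80  80  77  19  38  87  91 109 112 112 115 114 111 114  97  87  83  18  46  80  80
 79  80  74  17  56  93 112 111 111 113 114 112 112 113 110 105  87  17  32  81  79
 79  79  62  17  73 113 112 111 112 113 112 111 113 110 112 111 106  26  22  80  79
 80  79  46  18  99 112 111 111 114 113 104 111 111 111 111 113 112  45  16  76  81
 80  80  32  16 105 112 111 113 109  75  85  81  83 113 112 111 112  53  19  68  80
 86  84  20  15 103 111 112 115  89  86  89  87  85 108 112 112 112  51  16  59  85
 61  98  26  15  97 113 113 112  91  84  88  88  86 109 113 111 114  47  21  71  92
 20  90  29  16  94 114 113 111 105  85  87  88  88 111 112 113 116  40  21  73  54
 22  20  23  17  72 113 111 111 112 106  96 101 112 113 112 116 113  22  20  23  22
 20  19  24  17  71  95 111 113 110 112 112 111 112 113 115 111  85  32  21  19  20
 21  21  23  17  84  75  59 100 116 138 112 112 112 121  94  35  79  48  20  20  19
 21  20  24  17  98  66  46  86 109 155 143 142 155 101  85  46  73  65  22  20  20
 21  19  22  18 115  57  86  88  92  90  89  90  91  93  87  87  65  92  23  19  23
 21  20  23  30 122  80  87  87  91  89  90  91  91  93  86  86  77 101  24  19  23
 21  20  21  46 125  83  86  88  91  90  90  92  91  92  87  87  87 114  21  20  20
```

>>> {"op": "drive_tool", "data": {"targets": [[1,0.5,0,10,0],[1,0.5,0,20,0],[1,0.5,0,28,0],[1,0.5,0,34,0],[1,0.5,0,38,0],[1,0.5,0,42,0],[1,0.5,0,42,0]]}}

```text
clock: 16.2
position: [555.8, 76.7, 25.7]
ee_rot: [-0.632, 0.775, 0.0, -0.0]
contact_force: [-1.2, 0.7, -1.0]
gripper_width: 23.7
grasp_force: 59.4
```

In the bore with no contact force. Continuing until it is home at TCP z≈17.8.

>>> {"op": "drive_tool", "data": {"targets": [[1,0,0,3,0],[1,0,0,6,0],[1,0,0,9,0],[1,0,0,11,0],[1,0,0,11,0],[1,0,0,11,0]]}}

```text
clock: 16.8
position: [556.4, 77.0, 17.7]
ee_rot: [-0.632, 0.775, -0.0, 0.0]
contact_force: [-4.9, 0.6, 13.5]
gripper_width: 23.6
grasp_force: 61.0
```

>>> {"op": "drive_tool", "data": {"targets": [[0.2,0,0,-2,0],[-0.2,0,0,-2,0],[-0.2,0,0,-2,0],[-0.2,0,0,-2,0],[-0.2,0,0,-2,0],[-0.2,0,0,-30,0],[-0.2,0,0,-70,0],[-0.2,0,0,-115,0],[-0.2,0,0,-115,0],[-0.2,0,0,-115,0]]}}

```text
clock: 17.8
position: [556.6, 77.1, 131.3]
ee_rot: [-0.632, 0.775, -0.0, 0.001]
contact_force: [-0.5, 0.2, 0.2]
gripper_width: 51.6
grasp_force: 0.0
```

Run:
```python
from h import *
s,w=grab('wrist','w11.png'); grab('side','d11.png'); c=cam('wrist',s)
n=w2px(c,[556.6,78.9,70]); print('exp small seated nub',n,'large',w2px(c,[570.8,147.4,81]))
u,v=n.astype(int); g=cv2.cvtColor(w,cv2.COLOR_BGR2GRAY)[v-28:v+29:4,u-32:u+33:4]
print('\n'.join(' '.join('%3d'%x for x in r) for r in g))
go([536,-19,110],-0.206,s)
```

```text
exp small seated nub [251.42090938 196.52338291] large [251.37404652 281.18670598]
129 129 127 126 126 125 123 114 152 211 234 206 124 125 127 128 127
128 128 127 126 124 115  97  41  32  33  68 110 125 124 127 127 129
128 128 128 126 116 108  31  32  35  32  33  63 114 125 126 128 128
128 127 127 125 117  64  54  84  91  90  85  33 115 122 127 128 128
135 128 126 124 106  61  91 103 112 110  99  88  94 119 127 127 128
232 209 175 123  97  88 112 112 115 113 111 148  83 119 127 127 127
236 236 236 137 109 110 110 113 110 112 112 114  99 124 127 127 128
236 236 236 235 126 111 112  95  87  86 111 112 112 124 127 127 127
235 236 235 236 200 161 141 101 136 126 122 113 115 126 126 127 127
236 235 236 228 125 220 222 223 191 132 112 115 120 125 127 127 127
235 235 215 148 125 139 222 220 162 111 114 116 124 126 126 127 127
235 234 142 126 124 125 130 179 113 114 123 125 125 125 126 127 127
234 156 126 125 124 125 125 125 124 125 124 125 124 125 126 127 126
146 127 127 125 125 125 124 125 124 125 124 124 124 124 126 127 126
125 126 126 124 125 124 125 124 124 125 125 124 125 125 126 127 125
shift [98.3  0.7 21.1] roll -89.9 | pos [556.6  77.1 131.3] psi -1.774 F [-0.5  0.2  0.2] w 51.6 gf 0.0 t 17.8 tilt [0.0023 0.0014]
```

Small cell home: nub at (252,197), predicted (251,197). On to the dial.

>>> {"op": "drive_tool", "data": {"targets": [[-0.2,98,1,20,-90],[-0.2,98,1,20,-90],[-0.2,98,1,20,-90],[-0.2,98,1,20,-90],[-0.2,98,1,20,-90],[-0.2,98,1,20,-90],[-0.2,98,1,20,-90],[-0.2,98,1,20,-90],[-0.2,98,1,20,-90],[-0.2,98,1,20,-90],[-0.2,98,1,20,-90],[-0.2,98,1,20,-90]]}}

```text
clock: 19.1
position: [534.3, -19.2, 108.5]
ee_rot: [0.995, -0.102, -0.002, 0.001]
contact_force: [-0.1, -0.0, 0.4]
gripper_width: 51.0
grasp_force: 0.0
```

>>> {"op": "drive_tool", "data": {"targets": [[-0.2,0,0,0,0],[-0.2,0,0,0,0]]}}

```text
clock: 19.3
position: [535.0, -19.1, 109.6]
ee_rot: [0.995, -0.102, -0.001, 0.0]
contact_force: [-0.5, -0.7, -0.4]
gripper_width: 51.4
grasp_force: 0.0
```

Run:
```python
from ell import *
s,w=grab('wrist','w12.png'); c=cam('wrist',s); go([536,-19,23],-0.206,s); print(s['joints'].round(2))
print('exp axis z76',w2px(c,[536,-19,76]),'z46',w2px(c,[536,-19,46]))
g=cv2.cvtColor(w,cv2.COLOR_BGR2GRAY)
u,v=w2px(c,[536,-19,76]).astype(int)
# white line on bar top
m=np.zeros_like(g); cv2.circle(m,(u,v),70,255,-1)
t=cv2.threshold(g,90,255,cv2.THRESH_BINARY)[1]&m
for q in cv2.findContours(t,cv2.RETR_LIST,cv2.CHAIN_APPROX_NONE)[0]:
    if 15<len(q)<200: 
        r=cv2.minAreaRect(q); vx=cv2.fitLine(q,2,0,.01,.01).ravel(); A=px2w(c,vx[2],vx[3],76); B=px2w(c,vx[2]+20*vx[0],vx[3]+20*vx[1],76); print(r, A.round(1), 'ang',np.arctan2(*(B-A)[1::-1]))
cv2.imwrite('pics/c12.png',cv2.resize(w[60:360,60:460],(800,600)))
```

```text
shift [ 1.1 -0.3 86.6] roll 0.1 | pos [535.  -19.1 109.6] psi -0.204 F [-0.5 -0.7 -0.4] w 51.4 gf 0.0 t 19.3 tilt [-0.0014 -0.0004]
[ 0.27  0.32 -0.34 -0.   -0.92  1.1 ]
exp axis z76 [252.7336462  207.38529999] z46 [252.55542973 193.87327741]
((251.0, 241.0), (10.0, 4.0), 90.0) [511.  -12.5  76. ] ang 2.936253474266213
((232.20001220703125, 234.60000610351562), (5.366563320159912, 15.2052640914917), 26.56505012512207) [ 5.185e+02 -1.000e-01  7.600e+01] ang -0.6284611873065115
((216.00001525878906, 224.50001525878906), (4.949747562408447, 14.849241256713867), 45.0) [528.6   9.4  76. ] ang -0.9953753740594009
```

View pics/c12.png

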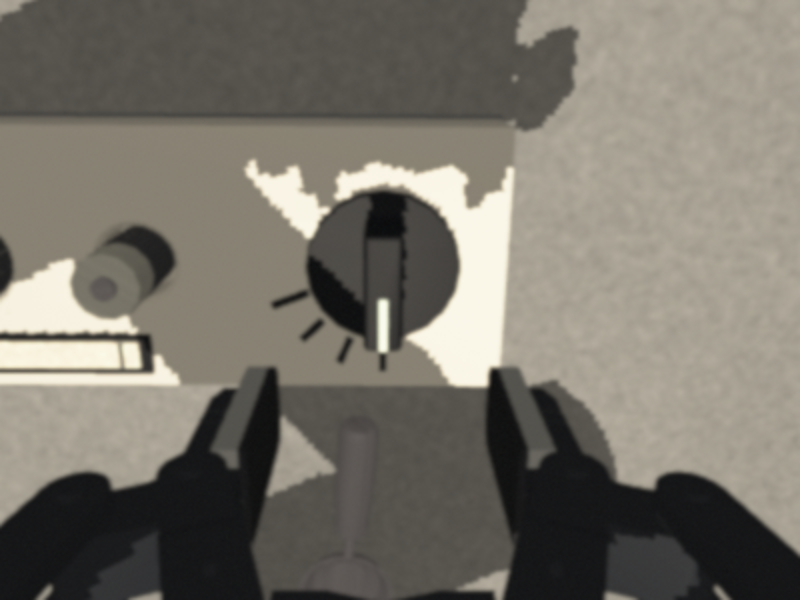

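Wrist crop: the bar's centre is at (384,293), matching the predicted axis, and it is aligned with the pads, pointing down at the rest mark (383,360). The click marks run left to the longest at (290,298). Pinching.

>>> {"op": "drive_tool", "data": {"targets": [[-0.2,1,0,40,0],[-0.2,1,0,70,0],[-0.2,1,0,87,0],[-0.2,1,0,87,0],[-0.2,1,0,87,0],[0.3,1,0,87,0],[0.5,1,0,87,0],[1,1,0,87,0],[1,1,0,87,0],[1,1,0,87,0],[1,1,0,87,0],[1,1,0,87,0]]}}

```text
clock: 20.55
position: [537.1, -19.4, 24.7]
ee_rot: [0.995, -0.101, 0.001, -0.0]
contact_force: [0.1, -0.7, 6.6]
gripper_width: 12.5
grasp_force: 60.1
```

Run:
```python
from h import *
s=arm.read_state(); go([536,-19,22],-0.206-1.2,s); print(s['wrist_torque'])
```

```text
shift [-1.1 -0.2  2.7] roll 68.9 | pos [537.1 -19.4  24.7] psi -0.203 F [ 0.1 -0.7  6.6] w 12.5 gf 60.1 t 20.55 tilt [ 0.0019 -0.0001]
[-0.61317323  0.31594971 -0.16569693]
```

>>> {"op": "drive_tool", "data": {"targets": [[1,0,0,0,6],[1,0,0,0,12],[1,0,0,0,18],[1,0,0,0,24],[1,0,0,0,30],[1,0,0,0,36],[1,0,0,0,42],[1,0,0,0,48],[1,0,0,0,54],[1,0,0,0,60],[1,0,0,0,65],[1,0,0,0,69]]}}

```text
clock: 21.75
position: [536.2, -20.3, 24.7]
ee_rot: [0.762, -0.648, 0.0, 0.001]
contact_force: [-2.2, -5.3, 7.2]
gripper_width: 12.5
grasp_force: 60.4
```

>>> {"op": "drive_tool", "data": {"targets": [[1,0,0,0,0],[1,0,0,0,0],[1,0,0,0,0],[1,0,0,0,0]]}}

```text
clock: 22.15
position: [536.2, -20.3, 24.7]
ee_rot: [0.763, -0.647, 0.0, 0.001]
contact_force: [-1.6, -4.5, 6.1]
gripper_width: 12.9
grasp_force: 60.4
```

Run:
```python
from h import *
s,w=grab('wrist','w13.png'); _,t=grab('top','t13.png'); _,d=grab('side','d13.png'); go([536,-19,22],-0.206-1.2,s); print(s['wrist_torque'])
a=cv2.resize(w[130:330,120:380],(520,400),interpolation=cv2.INTER_CUBIC); b=cv2.resize(t[170:245,185:305],(280,175),interpolation=cv2.INTER_CUBIC); e=cv2.resize(d[155:245,205:285],(280,225),interpolation=cv2.INTER_CUBIC)
cv2.imwrite('pics/c13.png',np.hstack([a,np.vstack([b,e])]))
```

```text
shift [-1.3 -0.   2.7] roll -0.0 | pos [536.2 -20.3  24.7] psi -1.406 F [-1.6 -4.5  6.1] w 12.9 gf 60.4 t 22.15 tilt [-0.0002 -0.0016]
[-1.40705943  0.5427984   0.11641729]
```

View pics/c13.png

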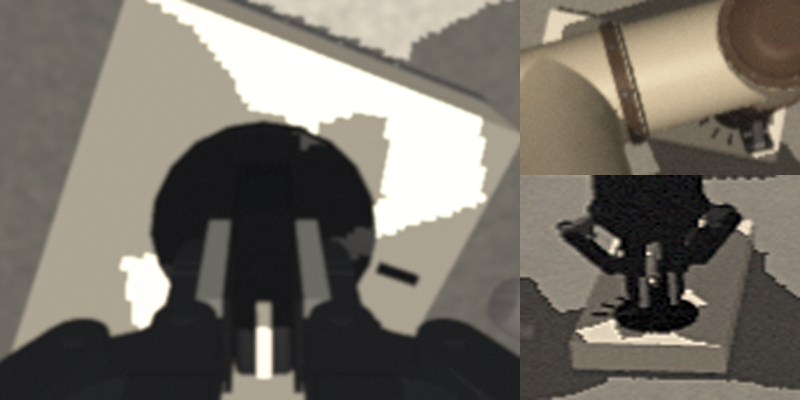

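Run:
```python
from h import *
s=arm.read_state(); w=cv2.imread('pics/w13.png'); c=cam('wrist',s)
g=cv2.cvtColor(w,cv2.COLOR_BGR2GRAY); P=[]
for v in range(284,317):
    r=g[v,240:266].astype(int); i=np.where(r>185)[0]
    if len(i): P.append((240+i.mean(),v,len(i)))
P=np.array(P); print(P[::5])
A=np.array([px2w(c,u,v,76) for u,v,_ in P]); f=np.polyfit(A[:,1],A[:,0],1)
ang=np.arctan2(1,f[0]); print('line dir',ang,'dial est',np.pi-0.206-ang, 'tool',-0.204-(-1.406), 'tip',A[-1].round(1),A[0].round(1))
# line distance to axis
print('pred pointer end 1.2',w2px(c,np.array([536,-19,76])+22*np.array([np.cos(np.pi-1.406),np.sin(np.pi-1.406),0])))
```

```text
[[251.  293.    5. ]
 [251.5 298.    8. ]
 [251.5 303.    8. ]
 [251.5 308.    8. ]
 [251.5 313.    8. ]]
line dir 1.7388555980149731 dial est 1.19673705557482 tool 1.202 tip [532.7   2.   76. ] [535.  -10.5  76. ]
pred pointer end 1.2 [251.98481265 317.25484517]
```

```bash
python3 -c "
from bench import arm
print(arm.job_done(), arm.read_state()['clock'])"
```

```text
the job is handed in; nothing more can be done
the job is handed in; nothing more can be done
```

Job handed in at about 22 s of the 69 s allowed: both cells are home in their bores, nub up and released, and the dial is still held at about 1.20 rad, its third click; my first grasp of the large cell missed and tipped it, but it rocked back upright.

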